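# Fill the reagent carrier and show the amber bottle to the camera

## Task

First put the two white bottles with orange caps from the bench into the two free wells of the blue carrier, standing fully down in them. Then lift the amber bottle out of the carrier and present it to the inspection camera: cap up, its middle on the lens's line of sight about 11 cm in front of the lens, and tilted with the camera so that it stands straight and square in the picture. Finish while holding it there still, clear of the camera; leave the blue-capped bottle in its well and do not disturb the wash bottle or the beaker.

Things in the scene. Friction and masses are not known exactly. Their poses are not given: they have to be found in the camera images.
- carrier: Bottle carrier: blue plastic block 70 x 274 mm, 32 mm high, fixed to the bench, with four round wells in a row. Origin: centre of its underside; its y axis runs along the row, z up. Wells: 40 mm across, 26 mm deep (their floors lie 6 mm above the bench), 66 mm from centre to centre.
- carrier_hole0 (a point): Centre of the mouth of well 0 of the carrier, in its top face (wells 0 to 3 follow one another along the carrier's +y). Which wells are free must be seen from the bottles.
- carrier_hole1 (a point): Centre of the mouth of well 1 of the carrier, in its top face (wells 0 to 3 follow one another along the carrier's +y). Which wells are free must be seen from the bottles.
- carrier_hole2 (a point): Centre of the mouth of well 2 of the carrier, in its top face (wells 0 to 3 follow one another along the carrier's +y). Which wells are free must be seen from the bottles.
- carrier_hole3 (a point): Centre of the mouth of well 3 of the carrier, in its top face (wells 0 to 3 follow one another along the carrier's +y). Which wells are free must be seen from the bottles.
- amber_bottle: Amber (brown) dropper bottle with black cap, standing in one of the wells. 98 mm high: body a cylinder of 36 mm diameter up to 62 mm, then neck and cap (22 mm wide up to 78 mm, 12 mm wide to the top). About 45 g, loose. Origin: centre of its underside; z along its axis towards the cap. In a well its body stands 36 mm out of the block; grip it there, on the body.
- amber_mid (a point): The amber bottle's middle: on its axis, 49 mm above its underside.
- orange_cap_bottle_1: White dropper bottle with orange cap, standing on the bench at the left of the carrier. Same shape, size, weight and axes as the amber bottle.
- orange_cap_bottle_2: White dropper bottle with orange cap, standing on the bench at the right of the carrier. Same shape, size, weight and axes as the amber bottle.
- blue_cap_bottle: White dropper bottle with blue cap, standing in a well of the carrier; it stays there. Same shape, size, weight and axes as the amber bottle.
- camera_head: Inspection camera: white box 62 x 50 x 46 mm with a dark lens, fixed on a stand behind the carrier. It looks along its own -x, towards the robot and 30 degrees down; its z axis is the picture's upward direction, its top leaning 30 degrees from vertical towards the robot. Origin: back of the head, 345 mm above the bench; the lens face is 80 mm from it along -x.
- view_point (a point): Point on the camera's line of sight, 110 mm in front of the lens face (250 mm above the bench).
- wash_bottle: Squeeze wash bottle, white with red cap, 64 x 92 x 180 mm, loose bystander at the back left. Origin: centre of its underside.
- beaker: Clear beaker, 52 mm across, 69 mm high, loose bystander at the right. Origin: centre of its underside.
- camera_stand: Stand of the inspection camera, fixed: grey base plate 110 x 100 x 12 mm (from 70 mm in front of to 40 mm behind the post), round post 18 mm in diameter, 395 mm high. Origin: foot of the post; the head looks along its -x.
There are look-alikes about, which are no part of the job. Leave any pink look-alike of the amber_bottle alone. What is shaped like the orange_cap_bottle_1 but pink is not meant.

How it is judged:
On the way:
1. both orange-capped bottles stand fully down in wells and are let go, the amber bottle still in its well ((horizontal distance between orange_cap_bottle_1 and carrier_hole0 below 0.01 m or horizontal distance between orange_cap_bottle_1 and carrier_hole1 below 0.01 m or horizontal distance between orange_cap_bottle_1 and carrier_hole2 below 0.01 m or horizontal distance between orange_cap_bottle_1 and carrier_hole3 below 0.01 m) and z of each of orange_cap_bottle_1, orange_cap_bottle_2 in the frame of carrier below 0.012 m and angle between each of orange_cap_bottle_1, orange_cap_bottle_2's own z axis and vertical below 0.2 rad and (horizontal distance between orange_cap_bottle_2 and carrier_hole0 below 0.01 m or horizontal distance between orange_cap_bottle_2 and carrier_hole1 below 0.01 m or horizontal distance between orange_cap_bottle_2 and carrier_hole2 below 0.01 m or horizontal distance between orange_cap_bottle_2 and carrier_hole3 below 0.01 m) and contact force between each of orange_cap_bottle_1, orange_cap_bottle_2 and the fingers below 0.1 N and z of amber_bottle in the frame of carrier below 0.015 m), for 0.2 s.
At the end, for the whole second after the job is handed in: Gripper holds the amber bottle still in the air, its middle within 25 mm of the view point, axis within 0.22 rad of the camera's up axis, cap up, not touching the camera. Orange- and blue-capped bottles stand in wells (10 mm of centre, 6 mm of floor, lean under 0.2 rad) (distance between amber_mid and view_point below 0.025 m and angle between the z axis of amber_bottle and the z axis of camera_head, either way round below 0.22 rad and angle between amber_bottle's own z axis and vertical below 1 rad and contact force between amber_bottle and the fingers above 0.5 N and contact force between amber_bottle and camera_stand below 0.1 N and linear speed of amber_bottle below 0.03 m/s and angular speed of amber_bottle below 0.3 rad/s and (horizontal distance between orange_cap_bottle_1 and carrier_hole0 below 0.01 m or horizontal distance between orange_cap_bottle_1 and carrier_hole1 below 0.01 m or horizontal distance between orange_cap_bottle_1 and carrier_hole2 below 0.01 m or horizontal distance between orange_cap_bottle_1 and carrier_hole3 below 0.01 m) and z of each of orange_cap_bottle_1, orange_cap_bottle_2, blue_cap_bottle in the frame of carrier below 0.012 m and angle between each of orange_cap_bottle_1, orange_cap_bottle_2, blue_cap_bottle's own z axis and vertical below 0.2 rad and (horizontal distance between orange_cap_bottle_2 and carrier_hole0 below 0.01 m or horizontal distance between orange_cap_bottle_2 and carrier_hole1 below 0.01 m or horizontal distance between orange_cap_bottle_2 and carrier_hole2 below 0.01 m or horizontal distance between orange_cap_bottle_2 and carrier_hole3 below 0.01 m) and (horizontal distance between blue_cap_bottle and carrier_hole0 below 0.01 m or horizontal distance between blue_cap_bottle and carrier_hole1 below 0.01 m or horizontal distance between blue_cap_bottle and carrier_hole2 below 0.01 m or horizontal distance between blue_cap_bottle and carrier_hole3 below 0.01 m)); the arm keeps its last pose, push and grip.
It fails at once if the blue-capped bottle is taken or knocked out of its well (distance of blue_cap_bottle from where it was at the start of the episode above 0.03 m).
It fails at once if the wash bottle is pushed more than 30 mm (distance of wash_bottle from where it was at the start of the episode above 0.03 m).
It fails at once if the beaker is pushed more than 30 mm (distance of beaker from where it was at the start of the episode above 0.03 m).
It also fails if it takes over 64 s, if anything falls off the work surface, if the arm or the gripper's body presses on something with over 40 N, if the wrist force passes 120 N, or if a joint passes its speed limit or range.

## Robot

A 6-joint arm with a two-finger parallel gripper is mounted at the origin on a cart in front of the work surface, level with it; the furniture and walls round the work are solid. World frame = base frame: x ahead of the robot, y to its left, z up, the work surface at z = 0. Lengths are in m, angles in rad, forces in N, time in s.
With the tool pointing down it reaches from about 0.425 to 0.95 m from the base axis. Payload 3.5 kg.
Tool frame: the origin (TCP) lies between the finger pads; the fingertips stand 19 mm ahead of it and the grasp point (between the pads) is the TCP; z points along the fingers, y is the line along which they close (so a half turn about z gives the same grasp; the last joint's range is limited). The gripper opens to 85 mm and grips with 20 to 120 N. Pads are 22 mm wide; open, the fingers measure 114 mm over their backs; the gripper's body (76 mm by 85 mm) begins 54 mm behind the grasp point. The pads swing forward as they close: fully open they stand 13 mm farther back than shut.
Start: joints at [1.003, 0.286, 1.577, -0, 1.279, -0.15], TCP at [0.274, 0.617, 0.25] pointing down, gripper open.
Joint ranges: [-2.77, 2.77], [-0.9, 2.22], [0.21, 2.48], [-1.53, 4.67], [0.24, 2.81], [-2.84, 2.84]. Speed limits (rad/s): [2.79, 2.79, 3.14, 3.14, 3.14, 3.14].

## Interface

Orientations are given as a unit quaternion [x, y, z, w].
In Python, from plant import get_state, cams, ctrl gives the robot as it stands. The module is installed in compiled form; this text tells all that it offers.
- The arm moves only by the tool jog_arm, never from a script. Its argument "deltas" is text: rows parted by semicolons, each of 6 numbers parted by spaces: the shift along the world's x, y, z normalised to -1 to 1, where 1 is 0.02 m, then the turn, a rotation vector about the world's x, y, z normalised to -1 to 1, where 1 is 0.1 rad. In form: x y z ax ay az; .... A call has 1 to 20 rows; each row shifts and turns the commanded pose from where the row before left it; what a row does not reach is not made up. A row lasts 1/8 s, in which the tool goes at most 62.5 mm and 10.7 degrees, less where a joint would pass 70% of its speed; a pose out of reach is approached as far as the arm can. A call with a number of a shift or a turn outside -1 to 1 is refused whole. A call with a gripper value outside its range is refused whole. "gripper" is the opening, from 0 (shut) to 1 (fully open), set as the call begins (left out, the last holds). The fingers move at their own pace and stop on an object; "squeeze" is the grip in N (left out, the last holds). Time passes only in rows, so rows that do not move let the fingers close. It gives the time, the measured TCP pose, the force, the opening and the grip force at its end, in the units of the state.
- get_state(): the state, without advancing time (a new reading comes with each control period).
- cams.read_camera(name): name is "scene" or "top" or "wrist"; returns a dict with "color" (420x560x3 uint8, blue, green, red), "vfov" (degrees; the focal length in pixels is half the picture's height over the tangent of half this angle, whatever the lens; pixels are square), "cx", "cy" (the principal point, pixels), "distortion" ([k1, k2, p1, p2, k3] as OpenCV has them; the pictures are not rectified), "rvec" (rotation vector, rad) and "tvec" (3), from world to camera coordinates, as OpenCV has them. Camera axes: x right, y down, z forward; pixel columns grow to the right and rows downward; lengths in m; the calibration is good to about 2 mm. A picture is of the moment at which its call begins. There is no depth.
- ctrl.sign_off(): hands the job in; it is judged then, once.
The state is a dict: "time": time; "qpos": joint angles; "dq": joint speeds; "joint_efforts": joint torques, N m; "eef_pos": TCP position; "tcp_rot": TCP orientation; "contact_force": force on the tool from outside, world axes, zero at the start; "wrist_torque": the same for the moment, N m; "opening": opening from 0.0 (shut) to 1.0 (fully open); "finger_force": force on a finger pad.
Only numpy, scipy, OpenCV 4.12 (cv2) and the standard library are available. Lean on these libraries where they do the work, as an engineer would, in place of code of your own. Each camera call takes 0.05 s, during which the arm holds its last target. There are 200 camera calls.

## Working session

There is one attempt and no reset: what is moved stays moved. The work goes in short steps, Python scripts to look and compute and a tool call to move; the robot and the scene stay as the last step left them, time stands still between calls to the robot, and variables do not carry over. Pictures are saved under pics/ and viewed, at most 10 in all, crops included, and the job is handed in when it is done.

Besides the shell and the picture viewer there is one more tool, called after "Request:" as name(argument=value, ...) on one line, values as JSON. jog_arm: Moves the arm, as the interface text tells. Its arguments: {"type":"object","properties":{"deltas":{"type":"string"},"gripper":{"type":"number"},"squeeze":{"type":"number"}},"required":["deltas"]}

```bash
mkdir -p pics; cat > h.py <<'E'
import numpy as np,cv2
from plant import get_state,cams,ctrl
def cam(n):
    c=cams.read_camera(n); h,w=c["color"].shape[:2]
    f=h/2/np.tan(np.radians(c["vfov"])/2)
    c["K"]=np.array([[f,0,c["cx"]],[0,f,c["cy"]],[0,0,1]]); c["D"]=np.array(c["distortion"],float)
    c["rvec"]=np.array(c["rvec"],float); c["tvec"]=np.array(c["tvec"],float).reshape(3)
    c["R"]=cv2.Rodrigues(c["rvec"])[0]; c["o"]=-c["R"].T@c["tvec"]; return c
def ray(c,u,v):
    p=cv2.undistortPoints(np.array([[[u,v]]],float),c["K"],c["D"])[0,0]
    return c["R"].T@np.array([p[0],p[1],1.])
def onz(c,u,v,z):
    d=ray(c,u,v); return c["o"]+d*(z-c["o"][2])/d[2]
def proj(c,P): return cv2.projectPoints(np.array(P,float).reshape(-1,1,3),c["rvec"],c["tvec"],c["K"],c["D"])[0][:,0]
def tri(c1,p1,c2,p2):
    A=np.zeros((3,3));b=np.zeros(3)
    for c,p in((c1,p1),(c2,p2)):
        d=ray(c,*p);d/=np.linalg.norm(d);M=np.eye(3)-np.outer(d,d);A+=M;b+=M@c["o"]
    return np.linalg.solve(A,b)
E
python3 - <<'E'
from h import *
for n in("scene","top"):
    c=cam(n);cv2.imwrite(f"pics/{n}0.png",c["color"]);print(n,c["o"],c["K"][0,0],c["R"][2])
s=get_state();print(s["eef_pos"],s["tcp_rot"],s["opening"],s["time"])
E
```

```text
scene [-0.72994572 -0.63709029  1.18299916] 515.9613956633066 [ 0.74839262  0.35257801 -0.56178042]
top [ 0.27585357 -0.00183339  1.79727003] 466.8219998508715 [ 0.1889009  -0.00620991 -0.98197652]
[0.27355057 0.61648429 0.24907579] [ 2.07377440e-01  9.78260427e-01 -9.94507231e-04 -3.81281404e-04] 1.0045020605998434 0.1
```

View pics/scene0.png

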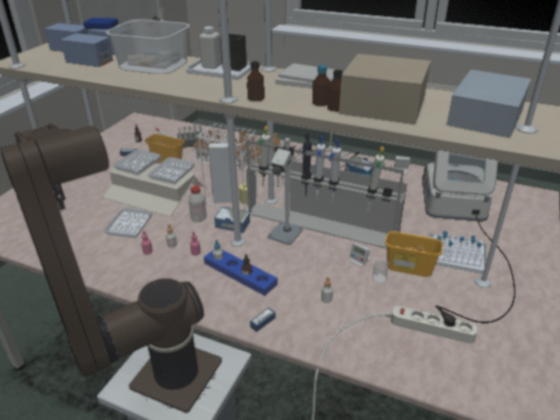

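View pics/top0.png

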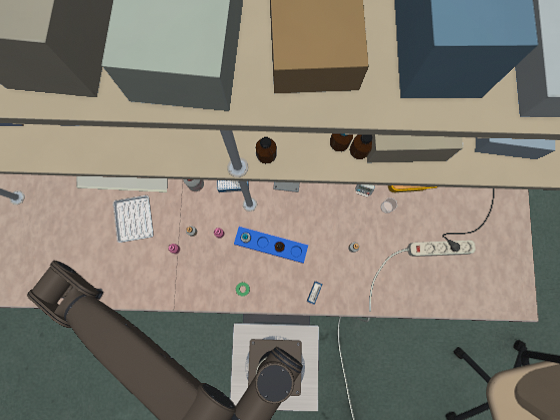

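Scene picture: blue carrier spans (205,255)-(275,285), with the blue cap at (217,245) and amber at (247,262). Orange caps are at (170,228) and (327,283), pinks at (146,243) and (195,242), and the camera head at (282,157) with its base at (286,232). 
Top picture: carrier spans (235,230)-(307,258), well order blue, free, amber, free. Orange caps are at (191,231) and (354,247), and the head is hidden under the shelf.

```bash
python3 - <<'E'
from h import *
C={n:cam(n) for n in("scene","top")}
def blobs(c,lo,hi,roi,mn=6):
    x0,y0,x1,y1=roi; m=cv2.inRange(cv2.cvtColor(c["color"],cv2.COLOR_BGR2HSV),lo,hi)
    k=np.zeros_like(m);k[y0:y1,x0:x1]=m[y0:y1,x0:x1]
    n,l,s,ce=cv2.connectedComponentsWithStats(k)
    return [(s[i,4],ce[i].round(1),s[i,:4]) for i in range(1,n) if s[i,4]>=mn],k
for n,rois in(("scene",[(155,215,185,250),(315,270,340,305)]),("top",[(182,222,200,240),(345,238,364,256)])):
    for r in rois: print(n,"orange",blobs(C[n],(8,110,90),(22,255,255),r)[0])
b,k=blobs(C["top"],(108,150,80),(125,255,255),(225,220,315,270))
print(b)
cs=max(cv2.findContours(k,0,1)[0],key=cv2.contourArea); pts=cv2.approxPolyDP(cs,4,True)[:,0]
print(pts, cv2.minAreaRect(cs)) 
w=np.array([onz(C["top"],u,v,.032)[:2] for u,v in cs[:,0]],np.float32)
r=cv2.minAreaRect(w);print(r); print(cv2.boxPoints(r))
for n,roi in(("scene",(270,140,305,250)),("top",(225,220,310,262)) ):
    x0,y0,x1,y1=roi; cv2.imwrite(f"pics/{n}1.png",cv2.resize(C[n]["color"][y0:y1,x0:x1],None,fx=6 if n=="top" else 5,fy=6 if n=="top" else 5,interpolation=2))
E
```

```text
scene orange []
scene orange []
top orange [(np.int32(20), array([189. , 229.2]), array([187, 227,   5,   5], dtype=int32))]
top orange [(np.int32(16), array([355.7, 246.1]), array([354, 244,   5,   5], dtype=int32))]
[(np.int32(1138), array([271.9, 244.7]), array([234, 227,  74,  36], dtype=int32))]
[[238 228]
 [234 243]
 [303 262]
 [307 245]] ((270.6423034667969, 244.3115234375), (72.09416961669922, 17.97968864440918), 15.255118370056152)
((0.44396698474884033, 0.027473054826259613), (0.27226629853248596, 0.06798946112394333), 76.43928527832031)
[[ 0.37900007 -0.09689404]
 [ 0.4450941  -0.11283591]
 [ 0.5089339   0.15184015]
 [ 0.44283986  0.16778202]]
```

View pics/scene1.png

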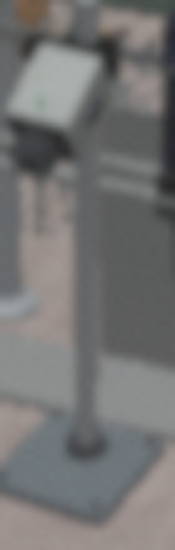

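View pics/top1.png

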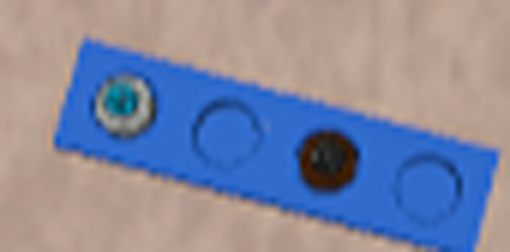

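```bash
python3 - <<'E'
from h import *
C={n:cam(n) for n in("scene","top")};s,t=C["scene"],C["top"]
for u,v in((189,229.2),(355.7,246.1)):
    P=onz(t,u,v,.096);print("orange",P, "in scene",proj(s,P+[0,0,-.01]),proj(s,[P[0],P[1],0]))
e=np.array([.2345,.972]);c0=np.array([.444,.0275])
for i,d in enumerate((.099,.033,-.033,-.099)):
    p=c0+e*d;print("well",p,np.hypot(*p),proj(t,[*p,.032]),proj(s,[*p,.032]))
f=lambda x,y:(270+(x+.5)/5-.5,140+(y+.5)/5-.5)
print("foot",onz(s,*f(87,447),0.01))
for x,y in((55,408),(163,440),(100,518),(0,480)): print("base",onz(s,*f(x,y),.012))
for x,y in((42,38),(103,55),(72,132),(6,107)): 
    print("head top",onz(s,*f(x,y),.36), onz(s,*f(x,y),.34))
# orange pixels in scene
hsv=cv2.cvtColor(s["color"],cv2.COLOR_BGR2HSV)
for x,y in((170,227),(327,282)): print(hsv[y-3:y+4,x-1:x+2].tolist())
E
```

```text
orange [0.48434632 0.32616643 0.096     ] in scene [[170.24305403 226.87389543]] [[173.18010465 245.56104742]]
orange [ 0.44006661 -0.28418871  0.096     ] in scene [[326.64642868 279.36406768]] [[325.4620077  299.29509903]]
well [0.4672155 0.123728 ] 0.48332074383813695 [[245.34636305 237.37709992]] [[218.08179053 255.20959296]]
well [0.4517385 0.059576 ] 0.455650054491657 [[262.13128143 241.94220148]] [[232.2206813  262.49362024]]
well [ 0.4362615 -0.004576 ] 0.4362854984505559 [[278.96286278 246.52178859]] [[246.91680256 270.06132121]]
well [ 0.4207845 -0.068728 ] 0.42636033284564595 [[295.84322224 251.11645216]] [[262.20153082 277.92844842]]
foot [ 0.73106527 -0.02815853  0.01      ]
base [0.76589901 0.01333796 0.012     ]
base [ 0.75935966 -0.07917745  0.012     ]
base [ 0.65164842 -0.07162996  0.012     ]
base [0.6650225  0.01482336 0.012     ]
head top [7.17989084e-01 7.17139998e-05 3.60000000e-01] [0.75317587 0.01555562 0.34      ]
head top [ 0.71085908 -0.04810371  0.36      ] [ 0.7458726  -0.03379054  0.34      ]
head top [ 0.60569172 -0.06977496  0.36      ] [ 0.63814953 -0.05598842  0.34      ]
head top [ 0.61973581 -0.0168736   0.36      ] [ 0.6525349  -0.00180149  0.34      ]
[[[13, 50, 143], [10, 36, 147], [8, 27, 152]], [[14, 57, 126], [11, 42, 134], [11, 30, 144]], [[14, 66, 120], [13, 49, 126], [11, 36, 140]], [[14, 78, 121], [13, 68, 128], [13, 55, 140]], [[14, 86, 130], [14, 82, 133], [13, 75, 140]], [[15, 94, 138], [15, 89, 134], [14, 84, 133]], [[15, 92, 128], [15, 88, 125], [15, 82, 121]]]
[[[13, 54, 132], [13, 77, 120], [13, 74, 124]], [[14, 69, 133], [14, 81, 120], [14, 82, 124]], [[15, 88, 136], [14, 91, 126], [14, 92, 130]], [[14, 97, 139], [14, 100, 135], [14, 97, 139]], [[15, 98, 130], [15, 100, 135], [14, 98, 133]], [[14, 92, 116], [14, 92, 119], [15, 95, 116]], [[14, 74, 107], [14, 82, 106], [13, 83, 105]]]
```

Request:
jog_arm(deltas="0.526 -0.726 0 0 0 -0.695;0.526 -0.726 0 0 0 -0.695;0.526 -0.726 0 0 0 -0.695;0.526 -0.726 0 0 0 -0.695;0.526 -0.726 0 0 0 -0.695;0.526 -0.726 0 0 0 -0.695;0.526 -0.726 0 0 0 -0.695;0.526 -0.726 0 0 0 -0.695;0.526 -0.726 0 0 0 -0.695;0.526 -0.726 0 0 0 -0.695;0.526 -0.726 0 0 0 -0.695;0.526 -0.726 0 0 0 -0.695;0.526 -0.726 0 0 0 -0.695;0.526 -0.726 0 0 0 -0.695;0.526 -0.726 0 0 0 -0.695;0.526 -0.726 0 0 0 -0.695;0.526 -0.726 0 0 0 -0.695;0.526 -0.726 0 0 0 -0.695;0.526 -0.726 0 0 0 -0.695;0.526 -0.726 0 0 0 -0.695")

```text
time: 2.8
eef_pos: [0.4845, 0.326, 0.2503]
tcp_rot: [0.786, 0.618, 0.0, -0.0]
contact_force: [-0.1, -0.2, -1.0]
opening: 0.996
finger_force: 0.0
```

```bash
python3 - <<'E'
from h import *
c=cam("wrist");cv2.imwrite("pics/w1.png",c["color"]);s=get_state()
print(s["eef_pos"],s["tcp_rot"],s["qpos"],c["o"],c["R"][2])
print(proj(c,[[.484,.326,.096],[.484,.326,.0],[.467,.1237,.104]]))
hsv=cv2.cvtColor(c["color"],cv2.COLOR_BGR2HSV);m=cv2.inRange(hsv,(5,110,60),(22,255,255))
n,l,st,ce=cv2.connectedComponentsWithStats(m)
for i in range(1,n):
    if st[i,4]>60: print(st[i],ce[i],onz(c,*ce[i],.088))
E
```

```text
[0.48570863 0.32456847 0.25033608] [ 7.87324167e-01  6.16538736e-01 -5.30002477e-06  8.02186902e-04] [ 4.16118942e-01  8.79204076e-02  1.80531580e+00 -1.64266019e-03
  1.24797297e+00  6.58757873e-01] [0.501558   0.39257787 0.37410079] [-0.06553444 -0.26412526 -0.96225936]
[[276.97352185 201.95284577]
 [277.37126888 179.37313006]
 [312.56666104 422.86787426]]
[269 177  24  23 281] [280.38434164 187.53736655] [0.4888853  0.33478683 0.088     ]
```

View pics/w1.png

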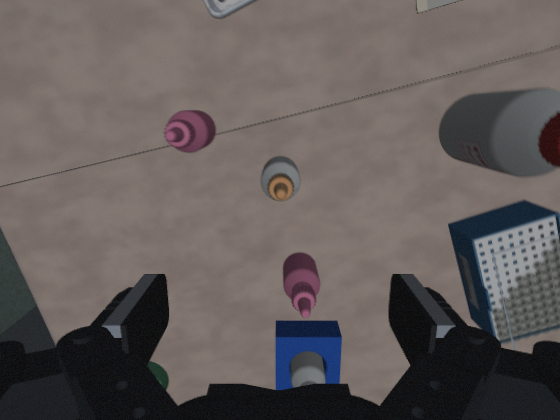

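```bash
cat >> h.py <<'E'
def measure(c,g,dz=0.,out=None):
    """bottle centre from silhouette: g=(x,y) guess; match observed outline box of body+cap to projected stack of circles by shifting"""
    th=np.linspace(0,2*np.pi,60)
    hsv=cv2.cvtColor(c["color"],cv2.COLOR_BGR2HSV)
    m=cv2.inRange(hsv,(5,110,60),(22,255,255))
    n,l,st,ce=cv2.connectedComponentsWithStats(m)
    p0=proj(c,[g[0],g[1],.078+dz])[0]
    i=min([i for i in range(1,n) if st[i,4]>40],key=lambda i:np.hypot(*(ce[i]-p0)))
    b=st[i];obs=np.array([b[0]-.5,b[1]-.5,b[0]+b[2]-.5,b[1]+b[3]-.5])
    return obs,ce[i]
def ringbox(c,x,y,parts):
    th=np.linspace(0,2*np.pi,60)
    P=np.concatenate([np.c_[x+r*np.cos(th),y+r*np.sin(th),0*th+z] for r,z in parts]);q=proj(c,P)
    return np.r_[q.min(0),q.max(0)]
E
python3 - <<'E'
from h import *
c=cam("wrist")
obs,ce=measure(c,(.487,.333));print(obs,ce)
for g in((.487,.330),(.489,.335)):print(ringbox(c,*g,[(.011,.062),(.011,.078),(.006,.098)]),ringbox(c,*g,[(.018,0),(.018,.062)]))
im=c["color"][145:215,245:315];cv2.imwrite("pics/w1c.png",cv2.resize(im,None,fx=8,fy=8,interpolation=2))
E
```

```text
[265.5 174.5 289.5 197.5] [277.68       185.55272727]
[263.86005423 172.97001381 290.83611587 202.72024802] [256.37842494 155.78350542 298.3920279  206.03223123]
[264.70145053 166.69760998 291.81076881 196.38579676] [257.14373452 150.41330637 299.35535096 200.07305634]
```

View pics/w1c.png

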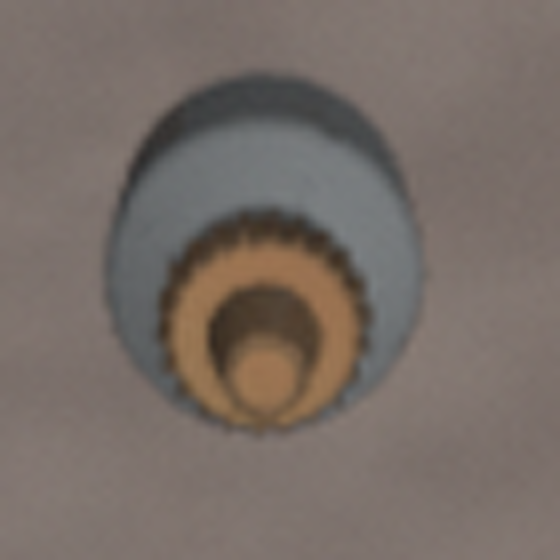

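Wrist pictures: orange bottle 1's body spans columns 258-298 and rows 154-199. Matched against projected circles, that puts it at about (0.4885, 0.332). A pink look-alike sits on each side.

Request:
jog_arm(deltas="0.2 0.3 -1 0 0 0;0 0 -1 0 0 0;0 0 -1 0 0 0;0 0 -1 0 0 0;0 0 -0.5 0 0 0;0 0 0 0 0 0;0 0 0 0 0 0")

```text
time: 3.78
eef_pos: [0.4888, 0.3328, 0.1612]
tcp_rot: [0.786, 0.619, 0.001, 0.0]
contact_force: [-0.7, -0.9, 0.6]
opening: 0.999
finger_force: 0.0
```

```bash
python3 - <<'E'
from h import *
c=cam("wrist");cv2.imwrite("pics/w2.png",c["color"])
for i in range(3):
  s=get_state();print(s["eef_pos"],s["tcp_rot"])
print(c["o"])
for g in((.4885,.332),(.4885,.337)):print(ringbox(c,*g,[(.011,.062),(.011,.078),(.006,.098)]),ringbox(c,*g,[(.018,0),(.018,.062)]))
E
```

```text
[0.48894158 0.33282662 0.16150712] [7.85765425e-01 6.18523644e-01 1.06439569e-03 2.55071882e-04]
[0.48894158 0.33282662 0.16150712] [7.85765425e-01 6.18523644e-01 1.06439569e-03 2.55071882e-04]
[0.48894158 0.33282662 0.16150712] [7.85765425e-01 6.18523644e-01 1.06439569e-03 2.55071882e-04]
[0.50553473 0.39928468 0.28505731]
[258.20156039 207.32783614 295.56081195 254.54953624] [248.40226712 178.44938125 305.51829929 250.90506405]
[256.06948025 199.73096577 293.65439528 246.11162151] [246.35437009 172.24280416 303.79435551 243.79706287]
```

View pics/w2.png

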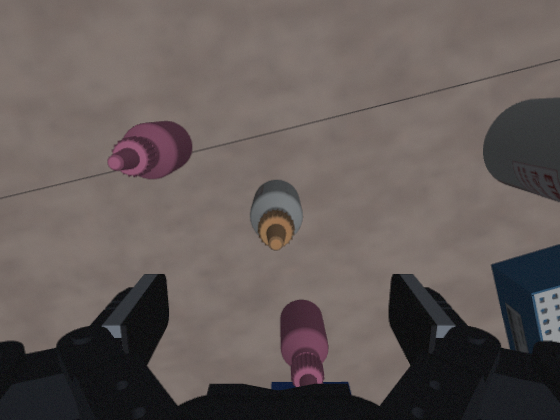

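Wrist picture: bottle 1 at columns 249-303, rows 180-250, centred between the fingers (middle column 278). The measured point matches the projection.

Request:
jog_arm(deltas="0 0 -1 0 0 0;0 0 -1 0 0 0;0 0 -1 0 0 0;0 0 -1 0 0 0;0 0 -1 0 0 0;0 0 -0.55 0 0 0;0 0 0 0 0 0")

```text
time: 4.7
eef_pos: [0.4876, 0.3322, 0.0481]
tcp_rot: [0.786, 0.619, -0.001, -0.0]
contact_force: [0.4, 0.7, 0.4]
opening: 1.002
finger_force: 0.0
```

Request:
jog_arm(deltas="0 0 0 0 0 0;0 0 0 0 0 0;0 0 0 0 0 0;0 0 0 0 0 0;0 0 0 0 0 0;0 0 0 0 0 0", gripper=0, squeeze=30)

```text
time: 5.45
eef_pos: [0.4887, 0.3328, 0.0502]
tcp_rot: [0.786, 0.619, 0.001, 0.0]
contact_force: [-0.8, -0.4, 6.0]
opening: 0.413
finger_force: 30.1
```

Request:
jog_arm(deltas="0 0 1 0 0 0;0 0 1 0 0 0;0 0 1 0 0 0;0 0 1 0 0 0;0 0 1 0 0 0;0 0 1 0 0 0;0 0 1 0 0 0")

```text
time: 6.32
eef_pos: [0.4882, 0.3325, 0.1907]
tcp_rot: [0.786, 0.619, 0.0, -0.0]
contact_force: [0.5, 0.3, -0.3]
opening: 0.41
finger_force: 30.0
```

Request:
jog_arm(deltas="-0.132 -0.976 0 0 0 0;-0.132 -0.976 0 0 0 0;-0.132 -0.976 0 0 0 0;-0.132 -0.976 0 0 0 0;-0.132 -0.976 0 0 0 0;-0.132 -0.976 0 0 0 0;-0.132 -0.976 0 0 0 0;-0.132 -0.976 0 0 0 0;-0.132 -0.976 0 0 0 0;-0.132 -0.976 0 0 0 0;-0.132 -0.976 0 0 0 0;-0.132 -0.976 0 0 0 0;-0.132 -0.976 0 0 0 0;-0.132 -0.976 0 0 0 0;0 0 0 0 0 0;0 0 0 0 0 0")

```text
time: 8.32
eef_pos: [0.4513, 0.0593, 0.1894]
tcp_rot: [0.786, 0.618, 0.0, -0.0]
contact_force: [-0.4, -0.2, -0.9]
opening: 0.415
finger_force: 30.0
```

```bash
python3 - <<'E'
from h import *
c=cam("wrist");s=get_state();e=s["eef_pos"];print(e,s["opening"])
im=c["color"].copy()
hsv=cv2.cvtColor(im,cv2.COLOR_BGR2HSV)
m=cv2.inRange(hsv,(108,150,50),(125,255,255))
cs=max(cv2.findContours(m,0,1)[0],key=cv2.contourArea);print(cv2.boundingRect(cs))
ap=cv2.approxPolyDP(cs,4,True)[:,0]
for p in ap: print(p,onz(c,*p,.032))
B=[.467,.1237]
print("blue body at",ringbox(c,*B,[(.018,.062)]),ringbox(c,*B,[(.006,.104)]))
print("held",ringbox(c,e[0],e[1],[(.018,e[2]-.05),(.018,e[2]+.012)]),ringbox(c,e[0],e[1],[(.011,e[2]+.028)]))
c4=[[.444+a*.2345+b*.972,.0275+a*.972-b*.2345,.032] for a,b in((.137,.035),(.137,-.035),(-.137,-.035),(-.137,.035))]
print("corners pred",proj(c,c4))
cv2.imwrite("pics/w3.png",im)
E
```

```text
[0.45129883 0.05950032 0.18938715] 0.41227130067701306
(230, 56, 99, 216)
[230  56] [0.44351321 0.16842874 0.032     ]
[237 261] [0.40707811 0.01795759 0.032     ]
[255 227] [0.42872027 0.04271747 0.032     ]
[282 219] [0.45117608 0.04411693 0.032     ]
[307 233] [0.46789659 0.02804514 0.032     ]
[320 271] [ 0.47118444 -0.00668487  0.032     ]
[328  56] [0.51016377 0.15225568 0.032     ]
blue body at [250.01118028  83.66403935 305.17930393 141.1094898 ] [266.37668166 102.18331829 288.43440959 125.1364211 ]
held [223.26523283 216.82822831 329.33281463 364.08690143] [239.03187164 314.81752866 312.93663936 379.25862128]
corners pred [[327.91931463  55.70233138]
 [227.88959031  55.83812477]
 [239.395076   384.2162698 ]
 [317.26948565 384.18382539]]
```

View pics/w3.png

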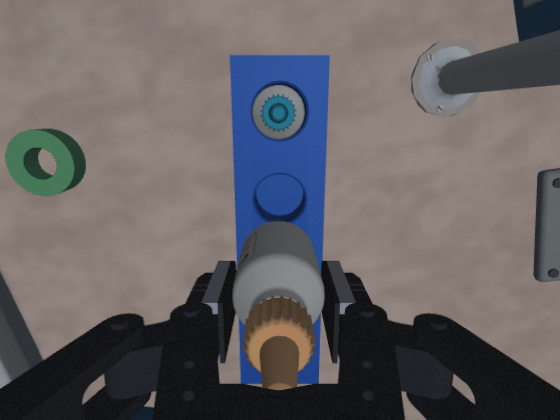

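Wrist picture: the carrier outline matches the prediction to about 1 px. The blue-capped bottle is at (278,110), the well row is aligned, and held bottle 1 is at columns 235-324, nearly on axis. The amber bottle and the other wells are hidden under the gripper.

Request:
jog_arm(deltas="0.07 0.085 -1 0 0 0;0 0 -1 0 0 0;0 0 -1 0 0 0;0 0 -1 0 0 0;0 0 -1 0 0 0;0 0 0 0 0 0;0 0 0 0 0 0")

```text
time: 9.25
eef_pos: [0.4532, 0.0613, 0.09]
tcp_rot: [0.786, 0.619, 0.0, 0.0]
contact_force: [0.5, -0.0, -0.8]
opening: 0.413
finger_force: 30.0
```

```bash
python3 - <<'E'
from h import *
c=cam("wrist");s=get_state();e=s["eef_pos"];print(e,s["contact_force"])
print("well1",ringbox(c,.4524,.0601,[(.02,.032)]))
for h in(.045,.05,.055):
  print("bottom",h,ringbox(c,e[0],e[1],[(.018,e[2]-h)]),"+e2mm",ringbox(c,e[0]+.0005,e[1]+.002,[(.018,e[2]-h)]))
cv2.imwrite("pics/w4.png",cv2.resize(c["color"][150:400,180:380],None,fx=2.4,fy=2.4,interpolation=2))
E
```

```text
[0.45351626 0.06116181 0.090359  ] [-0.64495573 -0.35198598 -0.11569693]
well1 [237.78840299 211.60034255 314.23347914 283.25998757]
bottom 0.045 [240.64868409 220.49109562 314.48192701 289.31925151] +e2mm [240.56914123 216.32093191 314.62668396 285.56255252]
bottom 0.05 [241.62711457 217.53555157 313.53819628 284.76145261] +e2mm [241.55227979 213.46762951 313.67663558 281.08824084]
bottom 0.055 [242.55563739 214.73336867 312.64259427 280.43028368] +e2mm [242.48515159 210.76278401 312.77515311 276.83690504]
```

View pics/w4.png

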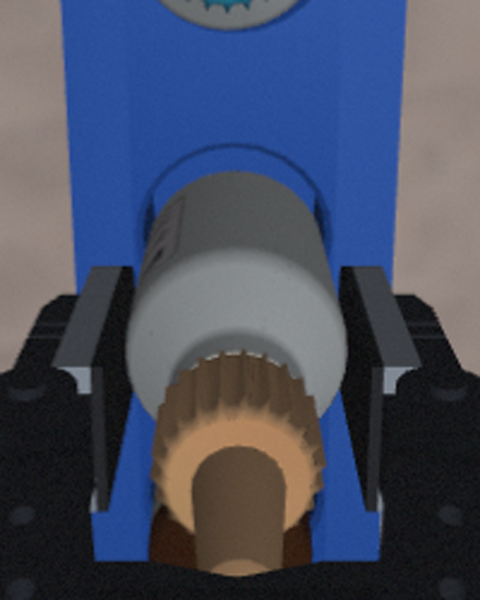

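Close crop: the well 1 ring's far edge is at crop row 145 and the bottle's base far edge is at row 172, both centred on column ~238. The bottle needs about +1.5 mm along the row; columns agree.

Request:
jog_arm(deltas="0.02 0.075 -0.3 0 0 0;0 0 -0.4 0 0 0;0 0 -0.4 0 0 0;0 0 -0.4 0 0 0;0 0 -0.2 0 0 0;0 0 0 0 0 0;0 0 0 0 0 0")

```text
time: 10.18
eef_pos: [0.4526, 0.0625, 0.0562]
tcp_rot: [0.786, 0.619, -0.001, -0.001]
contact_force: [-5.8, 0.4, 10.5]
opening: 0.41
finger_force: 31.1
```

Request:
jog_arm(deltas="0 0 0 0 0 0;0 0 0 0 0 0;0 0 0 0 0 0;0 0 0 0 0 0", gripper=1)

```text
time: 10.68
eef_pos: [0.453, 0.0624, 0.0552]
tcp_rot: [0.786, 0.619, -0.0, -0.0]
contact_force: [-1.3, -0.1, 0.3]
opening: 0.996
finger_force: 0.0
```

Request:
jog_arm(deltas="0 0 1 0 0 0;0 0 1 0 0 0;0 0 1 0 0 0;0 0 1 0 0 0;0 0 1 0 0 0;0 0 1 0 0 0;0 0 1 0 0 0;0 0 0 0 0 0")

```text
time: 11.68
eef_pos: [0.4542, 0.0624, 0.1969]
tcp_rot: [0.786, 0.619, 0.001, 0.001]
contact_force: [0.2, 0.5, -0.8]
opening: 0.999
finger_force: 0.0
```

```bash
python3 - <<'E'
from h import *
c=cam("wrist");s=get_state();e=s["eef_pos"];print(e,s["contact_force"],s["qpos"])
print("well1",ringbox(c,.4524,.0601,[(.011,.084)]),"well3",ringbox(c,.4447-.099*.2345,.028-.099*.972,[(.02,.032)]))
print("orange",measure(c,(.4524,.0601),.006))
cv2.imwrite("pics/w5.png",c["color"])
E
```

```text
[0.45335922 0.06242908 0.19557587] [-0.41222819 -0.15892436 -0.16103636] [-8.54777183e-02 -1.54891059e-01  2.14543154e+00  2.89965598e-05
  1.14971114e+00  1.51568337e-01]
well1 [258.54603407 204.62532397 291.51091897 236.17949261] well3 [253.49497512 325.24993951 298.16968678 364.28222561]
orange (array([260.5, 204.5, 288.5, 229.5]), array([274.53225806, 214.7       ]))
```

View pics/w5.png

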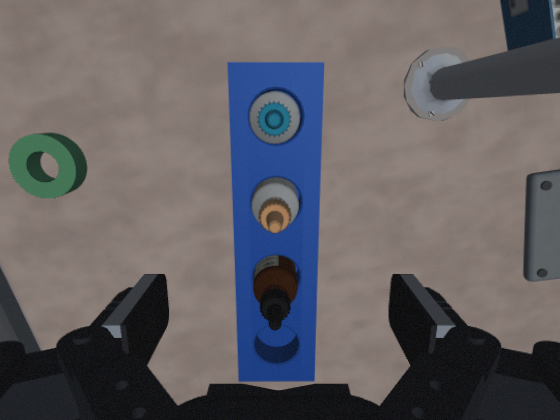

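Wrist picture: bottle 1 stands in well 1 with its cap at (275,215), as predicted for fully down. Blue (275,118) and amber (276,285) are undisturbed, and free well 3 is at (276,343). From here on I measure by numbers only.

Request:
jog_arm(deltas="-0.038 -0.97 0.15 0 0 0;-0.038 -0.97 0.15 0 0 0;-0.038 -0.97 0.15 0 0 0;-0.038 -0.97 0.15 0 0 0;-0.038 -0.97 0.15 0 0 0;-0.038 -0.97 0.15 0 0 0;-0.038 -0.97 0.15 0 0 0;-0.038 -0.97 0.15 0 0 0;-0.038 -0.97 0.15 0 0 0;-0.038 -0.97 0.15 0 0 0;-0.038 -0.97 0.15 0 0 0;-0.038 -0.97 0.15 0 0 0;-0.038 -0.97 0.15 0 0 0;-0.038 -0.97 0.15 0 0 0;-0.038 -0.97 0.15 0 0 0;-0.038 -0.97 0.15 0 0 0;-0.038 -0.97 0.15 0 0 0;-0.038 -0.97 0.15 0 0 0;0 0 0 0 0 0;0 0 0 0 0 0")

```text
time: 14.22
eef_pos: [0.4393, -0.2865, 0.2491]
tcp_rot: [0.786, 0.619, 0.0, -0.0]
contact_force: [0.7, -0.3, -0.9]
opening: 1.002
finger_force: 0.0
```

```bash
cat >> h.py <<'E'
def outline(c,g,z0=0.,pad=14):
    """box of the white body + orange cap against the bench, by local background difference (Lab)"""
    pb=ringbox(c,*g,[(.018,z0),(.018,z0+.062),(.006,z0+.098)])
    x0,y0,x1,y1=[int(v) for v in (pb[0]-pad,pb[1]-pad,pb[2]+pad,pb[3]+pad)]
    x0=max(x0,0);y0=max(y0,0)
    L=cv2.cvtColor(c["color"][y0:y1,x0:x1],cv2.COLOR_BGR2LAB).astype(float)
    bg=np.median(np.concatenate([L[:4].reshape(-1,3),L[:,:4].reshape(-1,3),L[:,-4:].reshape(-1,3)]),0)
    m=(np.linalg.norm((L-bg)[:,:,1:],axis=2)*1.0>4.5).astype(np.uint8)
    m=cv2.morphologyEx(m,cv2.MORPH_OPEN,np.ones((3,3)))
    n,l,st,ce=cv2.connectedComponentsWithStats(m)
    b=st[1+np.argmax(st[1:,4])];return pb,np.array([x0+b[0]-.5,y0+b[1]-.5,x0+b[0]+b[2]-.5,y0+b[1]+b[3]-.5]),b[4]
E
python3 - <<'E'
from h import *
c=cam("wrist");s=get_state();print(s["eef_pos"],s["qpos"][[0,5]])
m=cv2.inRange(cv2.cvtColor(c["color"],cv2.COLOR_BGR2HSV),(5,110,60),(22,255,255))
n,l,st,ce=cv2.connectedComponentsWithStats(m)
for i in range(1,n):
    if st[i,4]>40: print(st[i],ce[i],onz(c,*ce[i],.082))
for g in((.440,-.287),(.444,-.287),(.440,-.282)):print(ringbox(c,*g,[(.011,.078)]),outline(c,g))
t=cam("top");print(onz(t,355.7,246.1,.078))
E
```

```text
[ 0.43933716 -0.28622175  0.24905057] [-0.77116654 -0.53464775]
[272 185  24  22 269] [283.64312268 194.91449814] [ 0.44451802 -0.28504539  0.082     ]
[542 248  18   9  41] [551.43902439 251.73170732] [ 0.64762585 -0.38375852  0.082     ]
[265.28968517 184.12637722 292.22205772 210.36977658] (array([257.78662137, 162.26467307, 299.73378739, 213.31803712]), array([263.5, 162.5, 302.5, 207.5]), np.int32(1187))
[270.04347885 182.97992969 297.00028969 209.2691158 ] (array([262.30520402, 161.32683424, 304.28866593, 212.27883175]), array([263.5, 162.5, 302.5, 207.5]), np.int32(1171))
[263.78460169 178.18022409 290.8363469  204.65856864] (array([256.32228625, 157.40570262, 298.44689407, 207.92637069]), array([263.5, 162.5, 302.5, 207.5]), np.int32(1171))
[ 0.44180404 -0.28717613  0.078     ]
```

Request:
jog_arm(deltas="0.22 -0.08 -1 0 0 0;0 0 -1 0 0 0;0 0 -1 0 0 0;0 0 -1 0 0 0;0 0 -0.5 0 0 0;0 0 0 0 0 0;0 0 0 0 0 0")

```text
time: 15.2
eef_pos: [0.4443, -0.2886, 0.1603]
tcp_rot: [0.786, 0.619, 0.0, 0.001]
contact_force: [-0.2, -0.8, -0.1]
opening: 1.0
finger_force: 0.0
```

```bash
python3 - <<'E'
from h import *
c=cam("wrist");s=get_state();print(s["eef_pos"])
for g in((.4437,-.288),(.4437,-.284)):print(ringbox(c,*g,[(.011,.078)]),outline(c,g)); 
print(measure(c,(.4437,-.288)))
E
```

```text
[ 0.44433436 -0.28872974  0.16043756]
[257.08892786 212.35567414 294.67098507 248.04668355] (array([247.30507865, 176.64767748, 304.74175125, 252.76100292]), array([250.5, 177.5, 302.5, 246.5]), np.int32(2417))
[255.37078448 205.8363531  293.13678598 241.87513889] (array([245.65503196, 171.6574324 , 303.35558715, 245.9714942 ]), array([250.5, 177.5, 302.5, 246.5]), np.int32(2417))
(array([259.5, 212.5, 292.5, 240.5]), array([276.30827068, 224.42606516]))
```

Request:
jog_arm(deltas="0 0 -1 0 0 0;0 0 -1 0 0 0;0 0 -1 0 0 0;0 0 -1 0 0 0;0 0 -1 0 0 0;0 0 -0.5 0 0 0;0 0 0 0 0 0")

```text
time: 16.12
eef_pos: [0.4438, -0.2883, 0.0492]
tcp_rot: [0.786, 0.619, -0.0, -0.0]
contact_force: [0.2, 0.3, -0.3]
opening: 1.0
finger_force: 0.0
```

Request:
jog_arm(deltas="0 0 0 0 0 0;0 0 0 0 0 0;0 0 0 0 0 0;0 0 0 0 0 0;0 0 0 0 0 0;0 0 0 0 0 0", gripper=0, squeeze=30)

```text
time: 16.88
eef_pos: [0.4442, -0.2887, 0.0501]
tcp_rot: [0.786, 0.619, 0.0, 0.0]
contact_force: [-1.4, 0.6, 4.9]
opening: 0.414
finger_force: 30.1
```

Request:
jog_arm(deltas="0 0 1 0 0 0;0 0 1 0 0 0;0 0 1 0 0 0;0 0 1 0 0 0;0 0 1 0 0 0;0 0 1 0 0 0;0 0 1 0 0 0")

```text
time: 17.75
eef_pos: [0.4435, -0.288, 0.1892]
tcp_rot: [0.786, 0.619, -0.0, -0.001]
contact_force: [-0.4, -0.7, -1.3]
opening: 0.415
finger_force: 30.1
```

Request:
jog_arm(deltas="-0.09 0.925 0 0 0 0;-0.09 0.925 0 0 0 0;-0.09 0.925 0 0 0 0;-0.09 0.925 0 0 0 0;-0.09 0.925 0 0 0 0;-0.09 0.925 0 0 0 0;-0.09 0.925 0 0 0 0;-0.09 0.925 0 0 0 0;-0.09 0.925 0 0 0 0;-0.09 0.925 0 0 0 0;-0.09 0.925 0 0 0 0;-0.09 0.925 0 0 0 0;0 0 -1 0 0 0;0 0 -1 0 0 0;0 0 -1 0 0 0;0 0 -1 0 0 0;0 0 -0.9 0 0 0;0 0 0 0 0 0;0 0 0 0 0 0")

```text
time: 20.12
eef_pos: [0.4227, -0.0662, 0.092]
tcp_rot: [0.786, 0.619, 0.0, 0.0]
contact_force: [0.3, -0.0, -0.4]
opening: 0.413
finger_force: 30.1
```

```bash
python3 - <<'E'
from h import *
c=cam("wrist");s=get_state();e=s["eef_pos"];print(e,s["tcp_rot"],s["contact_force"])
W=(.4215,-.0682)
print("well3 pred",ringbox(c,*W,[(.02,.032)]))
print("bottom pred at TCP",ringbox(c,e[0],e[1],[(.018,e[2]-.05)]))
im=c["color"];cv2.imwrite("pics/w6.png",im)
hsv=cv2.cvtColor(im,cv2.COLOR_BGR2HSV)
m=cv2.inRange(hsv,(108,150,30),(125,255,255))
for r in range(190,290,6):
    d=np.flatnonzero(m[r,190:370]==0)+190; b=np.flatnonzero(m[r,190:370])+190
    print(r,b.min() if len(b) else None,b.max() if len(b) else None,[ (g[0],g[-1]) for g in np.split(d,np.flatnonzero(np.diff(d)>1)+1)])
for r in range(200,234): print(r,im[r,278].tolist(),im[r,260].tolist(),end=" ")
E
```

```text
[ 0.42290649 -0.06638668  0.09229464] [7.85684862e-01 6.18626290e-01 4.40353142e-04 7.85486335e-04] [0.33473222 0.01539591 0.14185584]
well3 pred [237.94797342 212.16853423 313.5517354  283.02025233]
bottom pred at TCP [241.55085981 217.6138824  313.43237658 284.79840386]
190 208 344 [(np.int64(190), np.int64(207)), (np.int64(345), np.int64(369))]
196 209 344 [(np.int64(190), np.int64(208)), (np.int64(345), np.int64(369))]
202 209 344 [(np.int64(190), np.int64(208)), (np.int64(345), np.int64(369))]
208 209 344 [(np.int64(190), np.int64(208)), (np.int64(345), np.int64(369))]
214 209 343 [(np.int64(190), np.int64(208)), (np.int64(344), np.int64(369))]
220 210 343 [(np.int64(190), np.int64(209)), (np.int64(261), np.int64(295)), (np.int64(344), np.int64(369))]
226 210 343 [(np.int64(190), np.int64(209)), (np.int64(252), np.int64(303)), (np.int64(344), np.int64(369))]
232 210 342 [(np.int64(190), np.int64(209)), (np.int64(247), np.int64(308)), (np.int64(343), np.int64(369))]
238 211 342 [(np.int64(190), np.int64(210)), (np.int64(243), np.int64(312)), (np.int64(343), np.int64(369))]
244 21
[... 1070 characters left out ...]
21, 57, 28] [160, 80, 41] 212 [146, 72, 37] [159, 79, 38] 213 [162, 82, 44] [144, 71, 38] 214 [161, 81, 40] [120, 59, 29] 215 [150, 77, 40] [131, 65, 35] 216 [117, 75, 60] [150, 74, 37] 217 [89, 87, 84] [158, 78, 40] 218 [88, 87, 84] [160, 80, 40] 219 [86, 85, 83] [157, 80, 44] 220 [83, 81, 81] [139, 79, 53] 221 [88, 85, 87] [102, 78, 67] 222 [93, 89, 91] [82, 80, 78] 223 [94, 90, 92] [80, 79, 76] 224 [93, 89, 91] [82, 79, 78] 225 [94, 90, 91] [81, 82, 79] 226 [92, 89, 92] [80, 78, 76] 227 [92, 89, 92] [83, 81, 79] 228 [92, 89, 92] [80, 80, 79] 229 [93, 89, 92] [80, 79, 79] 230 [94, 91, 93] [80, 78, 77] 231 [94, 92, 93] [82, 81, 80] 232 [94, 91, 94] [80, 79, 76] 233 [93, 90, 91] [82, 82, 79]
```

Request:
jog_arm(deltas="-0.055 -0.085 -0.3 0 0 0;0 0 -0.4 0 0 0;0 0 -0.4 0 0 0;0 0 -0.4 0 0 0;0 0 -0.3 0 0 0;0 0 0 0 0 0;0 0 0 0 0 0")

```text
time: 21.05
eef_pos: [0.4211, -0.0681, 0.0559]
tcp_rot: [0.786, 0.619, -0.0, -0.001]
contact_force: [-3.5, 0.9, 5.6]
opening: 0.411
finger_force: 30.7
```

Request:
jog_arm(deltas="0 0 0 0 0 0;0 0 0 0 0 0;0 0 0 0 0 0;0 0 0 0 0 0", gripper=1)

```text
time: 21.55
eef_pos: [0.4211, -0.068, 0.0552]
tcp_rot: [0.786, 0.619, -0.0, -0.0]
contact_force: [0.2, -0.2, -0.1]
opening: 1.003
finger_force: 0.0
```

Request:
jog_arm(deltas="0 0 1 0 0 0;0 0 1 0 0 0;0 0 1 0 0 0;0 0 1 0 0 0;0 0 1 0 0 0;0 0 1 0 0 0;0 0 1 0 0 0;0 0 0 0 0 0")

```text
time: 22.55
eef_pos: [0.4221, -0.0684, 0.1969]
tcp_rot: [0.786, 0.619, 0.001, 0.002]
contact_force: [0.5, 0.3, -0.2]
opening: 1.002
finger_force: 0.0
```

```bash
python3 - <<'E'
from h import *
c=cam("wrist");s=get_state();e=s["eef_pos"];print(e,s["contact_force"])
for g in((.4215,-.0675),(.4527,.061)): print("pred cap",ringbox(c,*g,[(.011,.084)]),"on bench-height+10mm",ringbox(c,*g,[(.011,.094)]),"meas",measure(c,g,.006))
t=cam("top")
m=cv2.inRange(cv2.cvtColor(c["color"],cv2.COLOR_BGR2HSV),(0,0,0),(30,255,75))
pa=ringbox(c,.437,-.0035,[(.018,.068),(.006,.104)]);print("amber pred",pa)
x0,y0,x1,y1=[int(v) for v in pa+[-12,-12,12,12]]
hs=cv2.cvtColor(c["color"],cv2.COLOR_BGR2HSV)[y0:y1,x0:x1]
m=((hs[...,0]<30)|(hs[...,2]<60)).astype(np.uint8);n,l,st,ce=cv2.connectedComponentsWithStats(cv2.morphologyEx(m,2,np.ones((3,3))))
for i in range(1,n): print(st[i]+[x0,y0,0,0,0])
E
```

```text
[ 0.42133438 -0.06815705  0.19557332] [ 0.44513052 -0.73481656 -1.04775716]
pred cap [259.04426407 199.40763443 292.14234785 231.20121698] on bench-height+10mm [258.30917399 203.12566961 292.75429838 236.1039045 ] meas (array([261.5, 199.5, 290.5, 224.5]), array([276.28013029, 210.01302932]))
pred cap [255.63256209 -34.34308298 294.90304085  10.95106092] on bench-height+10mm [254.58695296 -41.47130744 295.76942008   6.26235122] meas (array([261.5,  -0.5, 287.5,   7.5]), array([274.65625,   2.40625]))
amber pred [248.0472455   83.07496466 302.94154707 140.2675556 ]
[ 250   87   52   53 2138]
```

```bash
python3 - <<'E'
from h import *
from scipy.optimize import least_squares
s=cam("scene")
f=lambda x,y:(270+(x+.5)/5-.5,140+(y+.5)/5-.5)
obs=np.array([f(*p) for p in((55,408),(163,440),(100,518),(0,480),(42,38),(103,55),(72,132),(6,107))])
a=np.radians(30)
def model(p):
    x,y,w,h,hz=p;X=np.array([np.cos(w),np.sin(w),0]);Y=np.array([-np.sin(w),np.cos(w),0]);Z=np.array([0,0,1.])
    o=np.array([x,y,0]);P=[o+X*i+Y*j+Z*.012 for i,j in((.04,.05),(.04,-.05),(-.07,-.05),(-.07,.05))]
    H=o+X*h+Z*.345;hx=X*np.cos(a)+Z*np.sin(a);hzv=-X*np.sin(a)+Z*np.cos(a)
    P+=[H+hx*i+Y*j+hzv*hz for i,j in((0,.025),(0,-.025),(-.062,-.025),(-.062,.025))]
    return P,H-hx*.19,hzv
r=least_squares(lambda p:(proj(s,model(p)[0])-obs).ravel(),[.725,-.03,-.08,0,.023])
print(r.x,r.fun.round(2),model(r.x)[1:])
r2=least_squares(lambda p:(proj(s,model([*p,.023])[0])-obs).ravel(),[.725,-.03,-.08,0])
print(r2.x,r2.fun.round(2),model([*r2.x,.023])[1:])
E
```

```text
[ 0.72597901 -0.03149648 -0.07550466 -0.00966227  0.02549218] [-0.09 -0.63  1.53 -0.08  1.2   0.17 -2.7   0.2  -0.14 -0.03  0.8  -0.34
 -0.29 -0.66 -0.31  1.05] (array([ 0.55226825, -0.01835553,  0.25      ]), array([-0.49857544,  0.03771647,  0.8660254 ]))
[ 0.72649376 -0.03074518 -0.07968643 -0.00854788] [-0.16 -0.76  1.41 -0.16  0.97  0.05 -2.87  0.03  0.03  0.13  0.93 -0.16
 -0.21 -0.52 -0.17  1.16] (array([ 0.55395032, -0.01696663,  0.25      ]), array([-0.49841336,  0.03980106,  0.8660254 ]))
```

Request:
jog_arm(deltas="0.2 0.8 0 0 0 0;0.2 0.8 0 0 0 0;0.2 0.8 0 0 0 0;0.18 0.8 0 0 0 0;0 0 -1 0 0 0;0 0 -1 0 0 0;0 0 -1 0 0 0;0 0 -1 0 0 0;0 0 -1 0 0 0;0 0 0 0 0 0;0 0 0 0 0 0")

```text
time: 24.08
eef_pos: [0.4367, -0.004, 0.0953]
tcp_rot: [0.786, 0.619, -0.0, -0.0]
contact_force: [0.8, -0.4, 0.9]
opening: 0.998
finger_force: 0.0
```

Request:
jog_arm(deltas="0 0 -0.7 0 0 0;0 0 -0.7 0 0 0;0 0 -0.55 0 0 0;0 0 0 0 0 0")

```text
time: 24.58
eef_pos: [0.4356, -0.0038, 0.0549]
tcp_rot: [0.786, 0.619, -0.001, -0.001]
contact_force: [-1.0, -0.6, -0.2]
opening: 1.003
finger_force: 0.0
```

Request:
jog_arm(deltas="0 0 0 0 0 0;0 0 0 0 0 0;0 0 0 0 0 0;0 0 0 0 0 0;0 0 0 0 0 0;0 0 0 0 0 0", gripper=0, squeeze=35)

```text
time: 25.32
eef_pos: [0.4371, -0.0041, 0.0569]
tcp_rot: [0.786, 0.619, 0.0, 0.0]
contact_force: [-1.1, -0.1, 6.1]
opening: 0.413
finger_force: 35.0
```

Request:
jog_arm(deltas="0 0 0.5 0 0 0;0 0 0.5 0 0 0;0 0 1 0 0 0;0 0 1 0 0 0;0 0 1 0 0 0;0 0 1 0 0 0;0 0 1 0 0 0;0 0 1 0 0 0;0 0 1 0 0 0;0 0 1 0 0 0;0 0 0.7 0 0 0")

```text
time: 26.7
eef_pos: [0.4368, -0.004, 0.2517]
tcp_rot: [0.786, 0.619, 0.0, 0.001]
contact_force: [-0.1, 0.5, -0.5]
opening: 0.41
finger_force: 35.0
```

```bash
python3 - <<'E'
from h import *
from scipy.spatial.transform import Rotation as R
s=get_state();print(s["eef_pos"],s["opening"],s["finger_force"],s["qpos"])
q=R.from_quat(s["tcp_rot"])
z=-np.array([-.4985,.039,.866]);z/=np.linalg.norm(z)
for sg in(1,-1):
    y=np.cross([0,0,1.],z)*sg;y/=np.linalg.norm(y);x=np.cross(y,z)
    T=R.from_matrix(np.c_[x,y,z]);rv=(T*q.inv()).as_rotvec();print(sg,rv,np.linalg.norm(rv),"camera side",x)
    # two stage: yaw first then tilt
    y0=q.apply([0,1,0]);dy=np.arctan2(y[1],y[0])-np.arctan2(y0[1],y0[0]);print("yaw",(dy+np.pi)%(2*np.pi)-np.pi)
    print("tilt",(T*(R.from_rotvec([0,0,dy])*q).inv()).as_rotvec())
c=cam("wrist");print("cam off in tool",q.inv().apply(c["o"]-s["eef_pos"]))
E
```

```text
[ 0.4367955  -0.00404373  0.25168753] 0.41033987469848 34.96016979217529 [-2.42362967e-01 -2.68153569e-01  2.13269877e+00  1.88641636e-05
  1.27547976e+00 -5.40425927e-03]
1 [-0.48135378 -0.34725486  1.68523436] 1.7867014938068237 camera side [-0.86337081  0.06754556 -0.50002844]
yaw 1.7296848467451262
tilt [-4.23692156e-02 -5.21926417e-01 -4.10473005e-04]
-1 [ 0.33548607 -0.45935211 -1.37681884] 1.4896930449963512 camera side [ 0.86337081 -0.06754556  0.50002844]
yaw -1.4119078068446675
tilt [-3.93134983e-02 -5.22146254e-01  4.10457980e-04]
cam off in tool [ 0.06868848  0.00077684 -0.12376064]
```

Request:
jog_arm(deltas="0 0 0 0 0 0.961;0 0 0 0 0 0.961;0 0 0 0 0 0.961;0 0 0 0 0 0.961;0 0 0 0 0 0.961;0 0 0 0 0 0.961;0 0 0 0 0 0.961;0 0 0 0 0 0.961;0 0 0 0 0 0.961;0 0 0 0 0 0.961;0 0 0 0 0 0.961;0 0 0 0 0 0.961;0 0 0 0 0 0.961;0 0 0 0 0 0.961;0 0 0 0 0 0.961;0 0 0 0 0 0.961;0 0 0 0 0 0.961;0 0 0 0 0 0.961")

```text
time: 29.0
eef_pos: [0.4364, -0.004, 0.2497]
tcp_rot: [0.037, 0.999, 0.0, -0.001]
contact_force: [-0.3, -0.0, -0.6]
opening: 0.411
finger_force: 34.9
```

Request:
jog_arm(deltas="0.363 -0.043 0 -0.053 -0.652 0;0.363 -0.043 0 -0.053 -0.652 0;0.363 -0.043 0 -0.053 -0.652 0;0.363 -0.043 0 -0.053 -0.652 0;0.363 -0.043 0 -0.053 -0.652 0;0.363 -0.043 0 -0.053 -0.652 0;0.363 -0.043 0 -0.053 -0.652 0;0.363 -0.043 0 -0.053 -0.652 0;0 0 0 0 0 0;0 0 0 0 0 0")

```text
time: 30.25
eef_pos: [0.4946, -0.0109, 0.2502]
tcp_rot: [0.038, 0.965, -0.011, 0.258]
contact_force: [0.1, -0.7, -0.9]
opening: 0.414
finger_force: 35.0
```

```bash
python3 - <<'E'
from h import *
from scipy.spatial.transform import Rotation as R
s=get_state();q=R.from_quat(s["tcp_rot"]);print(s["time"],s["eef_pos"],q.as_matrix().round(3).tolist(),s["finger_force"])
c=cam("wrist");cv2.imwrite("pics/w7.png",c["color"])
X=np.array([np.cos(-.078),np.sin(-.078),0]);Y=np.array([-X[1],X[0],0]);Z=np.array([0,0,1.]);o=np.array([.7262,-.0311,0])
P=[o+X*i+Y*j+Z*.012 for i,j in((.04,.05),(.04,-.05),(-.07,-.05),(-.07,.05))]
H=o-X*.009+Z*.345;a=np.radians(30);hx=X*np.cos(a)+Z*np.sin(a);hz=-X*np.sin(a)+Z*np.cos(a)
P2=[H-.062*hx+Y*j+hz*k for j in(.025,-.025) for k in(.023,-.023)]
print("base",proj(c,P).round(),"head front",proj(c,P2).round(),"lens",proj(c,H-.08*hx),"view",proj(c,H-.19*hx))
# grey-level map around predicted base front edge
g=cv2.cvtColor(c["color"],cv2.COLOR_BGR2HSV)
print("sat map");print(g[0:300:12,120:440:14,1]);print("val");print(g[0:300:12,120:440:14,2])
E
```

```text
30.25 [ 0.49460864 -0.01088814  0.25018064] [[-0.864, 0.078, 0.497], [0.067, 0.997, -0.04], [-0.499, -0.002, -0.867]] 34.98004674911499
base [[315. 253.]
 [240. 253.]
 [233. 192.]
 [321. 192.]] head front [[326. 620.]
 [316. 519.]
 [225. 620.]
 [236. 519.]] lens [[275.76356687 539.07302598]] view [[275.28923256 366.21459209]]
sat map
[[ 22  19  52 187 190 189 192 192 185 189 189 193 196 176 175 177 174  17
   10 108 104 108 186]
 [ 18  23  24  25  23  25  20 155 193 190 188 192 188 192 190 182 180 198
   10 108  98 109 184]
 [ 19  22  23  25  20  23  20  20  21  22  20  24 183 190 195 186 188 187
  192 103 104 182 186]
 [ 21  21  21  20  22  23  21  22  21  21  20  20  18  20  21  22  20 192
  193 185 190 192 192]
 [ 20  21  23  21  19  21  22  20  23  19  20  22  22  25  20  21  18  20
   25  20  18  23  95]
 [ 18  23  23  24  21  22  20  20  22  21  18  21  20  22  21  20  17  23
   22  25  18  23  23]
 [ 20  22  24  19  21  20  20  19  25  19  23  18  21  23  22  22  23  21
   20  20  20  24  22]
 [ 20  21  23  21  22  20  18  19  21  21  22  23  20  22  20  25  22  18
   22  22  
[... 3391 characters left out ...]
155 154 145  57  80]
 [155 154 150 153 160 157 154 147 158 120 118 121 120 120 119 153 158 156
  158 151 155  56  89]
 [146 149 147 149 152 157 155 150 158 121  45  70  38 107 119 147 157 148
  153 147 156  60 129]
 [158 156 152 154 148 149 148 147 154  56  76  78  36  35 108 152 159 157
  155 162 153  57 151]
 [158 153 154 155 154 155 160 155 152  82  37  35  31  31 102 119 128 140
  142 144 142 117  86]
 [143 142 146 141 143 142 144  72  24  37  42  44  38  40  34  71 143 144
  144 144 143 144  89]
 [143 143 144 144 141 142  25  72  25  42  40  43  41  42  40  25  71 134
  142 145 144 118  65]
 [143 142 144 143 142 142  26  71  19  43  39  38  37  42  45  21  71  28
  149 128 153 119  85]]
```

```bash
python3 - <<'E'
from h import *
c=cam("wrist");V=cv2.cvtColor(c["color"],cv2.COLOR_BGR2HSV)[...,2].astype(int)
m=(V<136).astype(np.uint8)
for r in(194,200,206,212,218):
    d=np.flatnonzero(m[r,210:345])+210;print(r,d.min(),d.max(),len(d),c["color"][r,d.min()+4].tolist())
cols=(242,255,270,285,300,312)
top=[next(r for r in range(170,230) if m[r:r+3,k].all()) for k in cols];face=[next(r for r in range(top[i]+3,230) if V[r,k]>105) for i,k in enumerate(cols)]
print(top,face)
for k,a,b in zip(cols,top,face): print(k,onz(c,k,a,0),onz(c,k,b,.012))
for r in(206,212,218):
    d=np.flatnonzero(m[r,210:345])+210;print(onz(c,d.min()-.5,r,.012),onz(c,d.max()+.5,r,.012))
E
```

```text
194 236 323 88 [112, 104, 96]
200 237 322 86 [113, 108, 99]
206 238 322 85 [119, 114, 105]
212 239 321 83 [117, 113, 104]
218 239 320 82 [120, 115, 105]
[188, 188, 188, 188, 189, 189] [194, 194, 194, 194, 195, 195]
242 [ 0.65782601 -0.0669415   0.        ] [ 0.65634537 -0.06588905  0.012     ]
255 [ 0.65900353 -0.05184339  0.        ] [ 0.6574985  -0.05112204  0.012     ]
270 [ 0.66036703 -0.03441614  0.        ] [ 0.65883284 -0.03407677  0.012     ]
285 [ 0.66173527 -0.01698734  0.        ] [ 0.66017085 -0.01702988  0.012     ]
300 [6.64668525e-01 3.80312175e-04 0.00000000e+00] [ 6.63062883e-01 -4.37450231e-05  1.20000000e-02]
312 [0.66577196 0.01434987 0.        ] [0.66414047 0.01362019 0.012     ]
[ 0.67492905 -0.07401679  0.012     ] [0.68275317 0.02568698 0.012     ]
[ 0.68498531 -0.07440774  0.012     ] [0.69274918 0.02456202 0.012     ]
[ 0.69528489 -0.07602272  0.012     ] [0.70308155 0.02339823 0.012     ]
```

Request:
jog_arm(deltas="0.61 -0.02 0.02 0 0 -0.04;0.61 -0.02 0.02 0 0 -0.04;0.61 -0.02 0.02 0 0 -0.04;0.61 -0.02 0.02 0 0 -0.04;0.61 -0.02 0.02 0 0 -0.04;0 0 0 0 0 0;0 0 0 0 0 0;0 0 0 0 0 0;0 0 0 0 0 0")

```text
time: 31.48
eef_pos: [0.5555, -0.0129, 0.2524]
tcp_rot: [0.047, 0.965, -0.014, 0.258]
contact_force: [-1.1, 0.4, -0.9]
opening: 0.41
finger_force: 35.0
```

```bash
python3 - <<'E'
from h import *
from scipy.spatial.transform import Rotation as R
s=get_state();q=R.from_quat(s["tcp_rot"]);print(s["time"],s["eef_pos"],-q.apply([0,0,1]),s["dq"].round(3) if hasattr(s["dq"],"round") else s["dq"],s["finger_force"],s["contact_force"])
# held amber bottle in scene and top views + oranges/blue check
sc,t=cam("scene"),cam("top")
ax=-q.apply([0,0,1]);u=np.array(s["eef_pos"])-.051*ax
print("pred amber scene bottom/cap",proj(sc,[u,u+.09*ax]),"top",proj(t,[u,u+.09*ax]))
for n,c in(("scene",sc),("top",t)):
    hsv=cv2.cvtColor(c["color"],cv2.COLOR_BGR2HSV)
    for nm,lo,hi in(("orange",(8,90,80),(22,255,255)),("bluecap",(88,90,70),(105,255,255)),("amber",(0,60,15),(18,255,85))):
        m=cv2.inRange(hsv,lo,hi);roi=(200,225,345,300) if n=="scene" else (230,225,365,262)
        k=np.zeros_like(m);k[roi[1]:roi[3],roi[0]:roi[2]]=m[roi[1]:roi[3],roi[0]:roi[2]]
        nn,l,st,ce=cv2.connectedComponentsWithStats(k);print(n,nm,[(st[i,4],ce[i].round(1)) for i in range(1,nn) if st[i,4]>5])
W=[(.4682,.1245),(.4527,.061),(.437,-.0035),(.4215,-.0675)]
print("caps pred scene",proj(sc,[[*w,.095] for w in W]),"top",proj(t,[[*w,.095] for w in W]))
E
```

```text
31.475 [ 0.5555428  -0.0129      0.25238816] [-0.49734445  0.05051992  0.86608096] [-0.001  0.001 -0.003 -0.    -0.     0.   ] 34.980377554893494 [-1.12105147  0.35501529 -0.90114762]
pred amber scene bottom/cap [[266.49757962 205.42496889]
 [258.96655915 192.27798996]] top [[283.53268341 200.23929279]
 [282.1056384  209.1117685 ]]
scene orange [(np.int32(6), array([230.5, 252. ])), (np.int32(7), array([261. , 267.3]))]
scene bluecap [(np.int32(17), array([216.6, 245.1]))]
scene amber []
top orange [(np.int32(6), array([262.5, 241.5])), (np.int32(17), array([296.6, 249.9]))]
top bluecap [(np.int32(26), array([244.6, 235.9]))]
top amber [(np.int32(6), array([258.2, 234.5])), (np.int32(29), array([279.2, 243.8])), (np.int32(13), array([274. , 253.1])), (np.int32(7), array([287.3, 253.4]))]
caps pred scene [[216.65881645 240.80347979]
 [230.87523729 247.90609812]
 [245.90374069 255.40087182]
 [261.43908862 263.12588492]] top [[244.00087629 235.20545888]
 [261.2124377  239.93362095]
 [278.74622154 244.7399738 ]
 [296.1973638  249.50386028]]
```

```bash
python3 - <<'E'
from h import *
a=cv2.imread("pics/scene0.png");b=cam("scene")["color"]
print(a[252:274:3,246].tolist(),b[252:274:3,246].tolist())
c=cam("wrist");s=get_state();w=c["color"]
print([w[r,277].tolist() for r in range(225,380,15)])
E
```

```text
[[144, 148, 158], [83, 83, 88], [52, 52, 53], [49, 47, 49], [46, 47, 54], [44, 48, 65], [56, 59, 68], [101, 98, 96]] [[165, 169, 181], [159, 163, 175], [162, 164, 176], [164, 143, 145], [164, 90, 65], [134, 77, 59], [102, 63, 54], [148, 82, 60]]
[[65, 70, 70], [88, 92, 89], [19, 29, 42], [15, 25, 42], [20, 25, 42], [25, 24, 23], [21, 20, 18], [31, 29, 29], [18, 16, 18], [22, 22, 19], [18, 15, 15]]
```

The scene camera shows well 2 empty, and the amber bottle is in the hand at the view point with the arm still. Handing in.

```bash
python3 -c "
from plant import ctrl
print(ctrl.sign_off())"
```

```text
the job is handed in; nothing more can be done
None
```

I handed the job in at about 31.5 s, with both orange-capped bottles in the two free wells and the amber bottle held still, tilted with the camera, at my measured view point; the hand-in returned no verdict.

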